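# Bar mould under the chocolate depositor

### The job

Load the pale blue bar mould into the chocolate depositor: square it up against the steel back fence, then slide it flat along the bed and in under the nozzles until it is right home on the end stop, with the stop's sprung red pad pushed all the way in, and leave it held there. Feel for the stop and push gently (never more than 25 N); do not lift the mould, do not knock the nozzle head, and leave the other things on the table and the machine where they are.

Things in the scene. Friction and masses are not known exactly. Their poses are not given: they have to be found in the camera images.
- depositor: Tabletop chocolate depositor, fixed to the table. Origin on the table under the nozzle row, midway across the mould lane. Own z up, own +y to the open infeed end, own +x to the steel pump cabinet (own x 100 to 290, y -160 to 40 mm, 225 mm high; hopper to 420 mm). A gantry leg stands at own x -128 to -112, y +-20 mm, 135 mm high.
- bed (a point): Centre of the level white slide bed's top face, 40 mm above the table, 200 mm (own x) by 600 mm (own y), at own x -10, y 45 mm of the depositor; axes as the depositor. So the bed runs from own y -255 to +345 mm of the depositor.
- fence (a point): Point on the top inner edge of the steel back fence, level with the nozzle row. The fence stands along the bed's whole length, 16 mm high and 12 mm thick, its inner face at own x = +60 mm of the depositor. Axes as the depositor; the lane is on its -x side.
- side_guide: Blue sprung guide facing the fence; origin and axes as the depositor when free. Own y -70 to 40 mm, 3 to 15 mm above the bed, face at own x -57, flared out to x -70 at y 92 mm: only a mould lying along the fence enters. It gives up to 12 mm to -x and squeezes the mould on the fence with about 3 N: the mould drags with 4 to 9 N (friction unknown) and stays where left.
- nozzle_head: Steel gantry beam with four brass nozzles across the lane, fixed. Origin and axes are the depositor's. Beam: own x -128 to 104, own y +-30 mm, 90 to 135 mm above the table. Nozzle tips (11 mm across, at own y 0, own x -40.5, -13.5, 13.5, 40.5 mm) hang 27.5 mm above the bed: 3.5 mm over the mould.
- mould: Pale blue rigid bar mould with four long cavities, 120 mm (own x) by 200 mm (own y) by 24 mm, 0.26 to 0.46 kg; origin at the centre of its underside, +y end trailing. It starts flat on the infeed part of the bed, its nose clear of the guide, a little skew and off the fence. Plain upright sides and ends, to be pushed with the fingers; too wide to grip.
- stop_rail: End stop's aluminium bar on the outfeed part of the bed, 34 x 118 x 6 mm, fixed, axes as the depositor; origin at the centre of its underside, at the depositor's own x 0, y -189 mm. It carries the dark stop carriage with a black thumbscrew, top 56 mm above the bed, and a red sprung pad 44 mm wide, facing +y.
- stop_range (a point): Fixed point on the bed midway in the range where the stop's red pad may be. The carriage's place is NOT measured: the free pad's face is anywhere within 15 mm of this point along own y, so a mould just meeting it has its centre at own y -15 to +15 mm of the depositor. The pad gives 6 mm, resisting with 1 N at first and 2.8 N fully in; behind that the stop is solid.
- spare_mould: Another bar mould, beige, the same size, lying on the table beyond the infeed end; leave alone.
- dosing_cup: Small steel cup, 44 mm across, 42 mm high, standing on the outfeed corner of the bed; leave alone.
- palette_knife: Palette knife lying on the table beyond the outfeed end, beside the cake board; leave alone.
- cutter_ring: Steel ring cutter, 72 mm across, 45 mm high, on the table beyond the outfeed end; leave alone.
- timer: White kitchen timer with a red handle, 72 mm across, 44 mm high, on the table beyond the outfeed end; leave alone.
Not all that is in view belongs to the job. What is shaped like the mould but purple or yellow is not meant.

How it is judged:
By the outcome, as a careful person would: the job done as asked, in the order asked, and still so for the second after the job is handed in, with the robot touching nothing.
It also fails if it takes over 64 s, if anything falls off the work surface, if the arm or the gripper's body presses on something with over 40 N, if the wrist force passes 120 N, or if a joint passes its speed limit or range.

### The arm

A 6-joint arm with a two-finger parallel gripper is mounted at the origin on the work surface. World frame = base frame: x ahead of the robot, y to its left, z up, the work surface at z = 0. Lengths are in m, angles in rad, forces in N, time in s.
With the tool pointing down it reaches from about 0.35 to 0.775 m from the base axis. Payload 5.5 kg.
Tool frame: the origin (TCP) lies between the finger pads; the fingertips stand 11 mm ahead of it and the grasp point (between the pads) lies 8 mm behind it (tips_ahead is the distance from the TCP to the fingertips, in m); z points along the fingers, y is the line along which they close (so a half turn about z gives the same grasp; the last joint's range is limited). The gripper opens to 85 mm and grips with 20 to 120 N. Pads are 22 mm wide; open, the fingers measure 114 mm over their backs; the gripper's body (76 mm by 85 mm) begins 54 mm behind the grasp point. The pads swing forward as they close: fully open they stand 13 mm farther back than shut.
Start: joints at [-1.364, 0.313, 0.046, 1.304, 0, 1.431], TCP at [0.195, -0.541, 0.22] pointing down, gripper open.
Joint ranges: [-2.76, 2.76], [-0.86, 1.69], [-1.03, 1.26], [-2.2, 2.34], [-1.47, 1.5], [-3.14, 3.14]. Speed limits (rad/s): [2.57, 2.57, 3.14, 3.14, 3.14, 3.14].

### API

Orientations are given as a unit quaternion [w, x, y, z].
In Python, from workcell import * gives the robot as it stands. The module is installed in compiled form; this text tells all that it offers.
- The arm moves only by the tool jog_arm, never from a script. Its argument "moves" is a list of rows, each an object with "fingers": the closure, from 0 (fully open) to 1 (shut); "slide": the shift along the tool's x, y, z in mm, a list of three; "angular": the turn, a rotation vector about the tool's x, y, z in degrees, a list of three. A call has 1 to 10 rows; each row is the pose to reach, as a shift and turn from the pose commanded when the call began, along the tool's axes at that moment; what a row does not reach only later rows make up. A row lasts 1/12 s, in which the tool goes at most 41.7 mm and 7.16 degrees, less where a joint would pass 70% of its speed; a pose out of reach is approached as far as the arm can. A call with a gripper value outside its range is refused whole. The fingers move at their own pace and stop on an object; "squeeze" is the grip in N (left out, the last holds). Time passes only in rows, so rows that repeat a pose let the fingers close. It gives the time, the measured TCP pose, the force, the opening and the grip force at its end, in the units of the state.
- get_state(): the state, without advancing time (a new reading comes with each control period).
- read_camera(name): name is "side" or "top"; returns a dict with "color" (420x560x3 uint8, red, green, blue), "fovy" (degrees; the focal length in pixels is half the picture's height over the tangent of half this angle, whatever the lens; pixels are square), "cx", "cy" (the principal point, pixels), "world_from_camera" (4x4, takes a point from camera to world coordinates). Camera axes: x right, y down, z forward; pixel columns grow to the right and rows downward; lengths in m; the calibration is good to about 2 mm. A picture is of the moment at which its call begins. There is no depth.
- hand_in(): hands the job in; it is judged then, once.
Trained networks look in a picture, given as the dict that the camera call returned (one of the last four; its "shot" number tells which), for a name from the list of things; names that differ only in an ending like _2 or _b are one class to them, and where a whole thing is asked for, a point or a joint stands for the part that bears it (a point fixed in the world has none). Each returns a list of dicts, best first, with "p" (0 to 1); they miss things now and then, are a little off and sometimes report something else, mostly with a low value. They report only what shows in the picture. A call takes as long as a camera call. They do not tell look-alikes from the thing itself.
- look_for(target, picture): "point" ([column, row] in pixels, amid what is visible of it).
- tip_of(target, picture): "point" ([column, row] in pixels: a listed point, or the origin of a listed thing).
The state is a dict: "clock": time; "joint_pos": joint angles; "qvel": joint speeds; "tau": joint torques, N m; "tcp_pos": TCP position; "orientation": TCP orientation; "wrist_force": force on the tool from outside, world axes, zero at the start; "ft_torque": the same for the moment, N m; "finger_gap": finger opening in m; "grip_force": force on a finger pad.
Only numpy, scipy, OpenCV 4.12 (cv2) and the standard library are available. Lean on these libraries where they do the work, as an engineer would, in place of code of your own. Each camera call takes 0.05 s, during which the arm holds its last target. There are 200 camera calls.

## Working session

There is one attempt and no reset: what is moved stays moved. The work goes in short steps, Python scripts to look and compute and a tool call to move; the robot and the scene stay as the last step left them, time stands still between calls to the robot, and variables do not carry over. Pictures are saved under pics/ and viewed, at most 10 in all, crops included, and the job is handed in when it is done.

Besides the shell and the picture viewer there is one more tool, called after "Request:" in YAML: its name, and indented under it one key for each argument. jog_arm: Moves the arm, as the interface text tells. Its arguments: {"type":"object","properties":{"moves":{"type":"array","items":{"type":"object","properties":{"fingers":{"type":"number"},"slide":{"type":"array","items":{"type":"number"}},"angular":{"type":"array","items":{"type":"number"}}}}},"squeeze":{"type":"number"}},"required":["moves"]}

```bash
mkdir -p pics
cat > h.py <<'E'
from workcell import *
import numpy as np, cv2
def ray(pic,p):
    f=pic["color"].shape[0]/2/np.tan(np.radians(pic["fovy"])/2); T=np.array(pic["world_from_camera"])
    d=T[:3,:3]@np.array([(p[0]-pic["cx"])/f,(p[1]-pic["cy"])/f,1]); return T[:3,3],d
def atz(pic,p,z):
    o,d=ray(pic,p); return o+d*(z-o[2])/d[2]
def proj(pic,P):
    f=pic["color"].shape[0]/2/np.tan(np.radians(pic["fovy"])/2); T=np.array(pic["world_from_camera"])
    c=T[:3,:3].T@(np.array(P)-T[:3,3]); return np.array([pic["cx"]+f*c[0]/c[2],pic["cy"]+f*c[1]/c[2]])
def save(pic,n): cv2.imwrite("pics/"+n,pic["color"][:,:,::-1])
E
python3 - <<'E'
from h import *
np.set_printoptions(precision=3,suppress=True)
for c in("top","side"):
    p=read_camera(c); save(p,c+"0.png")
    print(c,p["fovy"],p["cx"],p["cy"]);print(np.array(p["world_from_camera"]))
    for n,z in(("depositor",0),("bed",.04),("fence",.056),("mould",.04),("stop_rail",.04),("stop_range",.04),("spare_mould",0),("nozzle_head",0)):
        for r in tip_of(n,p)[:3]: print(n,round(r["p"],2),np.round(r["point"]),atz(p,r["point"],z)[:2])
s=get_state();print(s["clock"],s["tcp_pos"],s["orientation"],s["wrist_force"],s["finger_gap"])
E
```

```text
top 48.81637333797501 288.8967423856881 206.05775802451544
[[-0.018 -0.981  0.192  0.244]
 [-1.     0.019  0.    -0.015]
 [-0.004 -0.192 -0.981  1.24 ]
 [ 0.     0.     0.     1.   ]]
depositor 0.98 [310. 176.] [ 0.57  -0.075]
bed 0.81 [294. 177.] [ 0.558 -0.03 ]
fence 0.59 [306. 143.] [ 0.647 -0.064]
mould 0.92 [197. 287.] [0.272 0.223]
mould 0.64 [383. 259.] [ 0.335 -0.256]
mould 0.62 [225. 186.] [0.538 0.154]
stop_rail 0.65 [377. 166.] [ 0.585 -0.254]
stop_range 0.87 [348. 163.] [ 0.594 -0.175]
spare_mould 0.96 [ 99. 209.] [0.489 0.503]
nozzle_head 0.74 [308. 173.] [ 0.579 -0.071]
nozzle_head 0.2 [ 99. 208.] [0.491 0.503]
side 49.11517135367775 282.0860442378667 206.93055018232056
[[ 0.999 -0.027  0.018  0.414]
 [-0.032 -0.741  0.671 -0.87 ]
 [-0.005 -0.671 -0.742  1.001]
 [ 0.     0.     0.     1.   ]]
depositor 0.76 [333. 235.] [ 0.577 -0.073]
depositor 0.68 [309. 169.] [0.53  0.194]
depositor 0.45 [332. 400.] [ 0.527 -0.522]
bed 0.87 [331. 214.] [ 0.572 -0.034]
fence 0.62 [358. 220.] [ 0.639 -0.07 ]
mould 0.7 [242. 296.] [ 0.333 -0.286]
mould 0.65 [309. 170.] [0.523 0.147]
mould 0.59 [226. 161.] [0.269 0.199]
stop_rail 0.61 [351. 282.] [ 0.598 -0.256]
stop_range 0.94 [343. 254.] [ 0.589 -0.168]
stop_range 0.18 [289. 115.] [0.475 0.425]
spare_mould 0.68 [293. 114.] [0.491 0.487]
nozzle_head 0.82 [333. 232.] [ 0.579 -0.062]
0.9 [ 0.195 -0.541  0.22 ] [0.    0.985 0.173 0.   ] [0.441 0.298 0.843] 0.08574369890879122
```

View pics/top0.png

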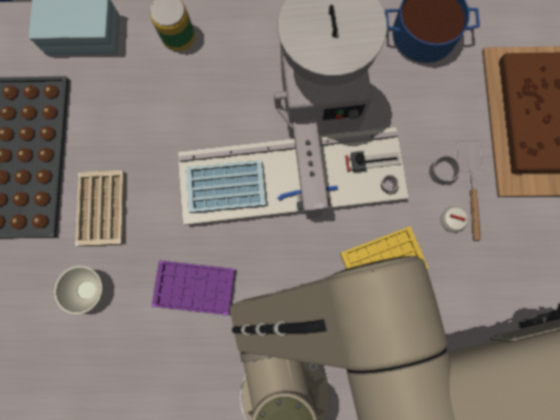

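View pics/side0.png

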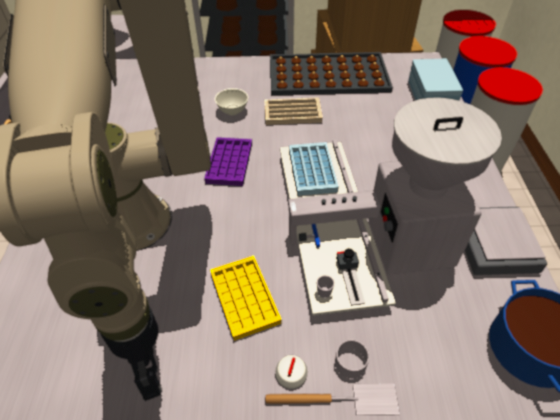

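```bash
cat >> h.py <<'E'
def mouldfit(pic,z=.064):
    hsv=cv2.cvtColor(pic["color"],cv2.COLOR_RGB2HSV)
    m=cv2.inRange(hsv,(90,35,90),(112,140,255)); m=cv2.morphologyEx(m,cv2.MORPH_CLOSE,np.ones((7,7)))
    cs,_=cv2.findContours(m,cv2.RETR_EXTERNAL,cv2.CHAIN_APPROX_NONE)
    out=[]
    for c in cs:
        if cv2.contourArea(c)>800:
            w=np.array([atz(pic,p[0],z)[:2] for p in c],np.float32); r=cv2.minAreaRect(w*1000)
            out.append((r,cv2.boundingRect(c)))
    return out
E
python3 - <<'E'
from h import *
np.set_printoptions(precision=4,suppress=True)
for c in("top","side"):
    p=read_camera(c)
    for r in mouldfit(p): print(c,r)
    hsv=cv2.cvtColor(p["color"],cv2.COLOR_RGB2HSV)
    m=cv2.inRange(hsv,(0,0,185),(45,45,255)); 
    cs,_=cv2.findContours(m,cv2.RETR_EXTERNAL,cv2.CHAIN_APPROX_NONE)
    for k in sorted(cs,key=cv2.contourArea)[-4:]: print(" white",cv2.contourArea(k),cv2.boundingRect(k))
    x0,y0,w,h=(165,110,260,125) if c=="top" else (265,125,150,200)
    cr=cv2.resize(p["color"][y0:y0+h,x0:x0+w],None,fx=3,fy=3,interpolation=cv2.INTER_CUBIC)
    # overlay nominal model
    yaw=.1; R=np.array([[np.cos(yaw),-np.sin(yaw)],[np.sin(yaw),np.cos(yaw)]]); o=np.array([.575,-.073])
    def W(x,y,z): return np.r_[o+R@[x/1e3,y/1e3],z]
    for loop in ([(-110,-255,.04),(-110,345,.04),(90,345,.04),(90,-255,.04)],[(60,-255,.056),(60,345,.056)],[(-59,-206,.046),(-59,-172,.046),(59,-172,.046),(59,-206,.046)][:0] or [(-128,-30,.135),(-128,30,.135),(100,30,.135),(100,-30,.135)]):
        q=[tuple(np.int32((proj(p,W(*v))-[x0,y0]+.5)*3)) for v in loop]
        for a,b in zip(q,q[1:]+q[:1]): cv2.line(cr,tuple(map(int,a)),tuple(map(int,b)),(255,0,0),1)
    cv2.imwrite(f"pics/{c}1.png",cr[:600,:800,::-1])
E
```

```text
top (((531.2876586914062, 150.04421997070312), (102.709716796875, 170.5810546875), 4.817163467407227), (192, 164, 68, 44))
 white 266.0 (78, 281, 20, 19)
 white 271.0 (179, 140, 114, 16)
 white 3016.0 (325, 139, 82, 67)
 white 6604.0 (179, 151, 121, 72)
side (((531.045166015625, 136.19989013671875), (113.67900085449219, 197.5725860595703), 4.808688640594482), (291, 145, 46, 48))
side (((1029.857666015625, 597.579833984375), (235.56442260742188, 142.59600830078125), 89.33553314208984), (413, 61, 51, 36))
 white 3656.0 (466, 161, 80, 97)
 white 4455.0 (299, 237, 84, 76)
 white 13596.5 (0, 241, 103, 179)
 white 74532.0 (144, 52, 416, 368)
```

View pics/top1.png

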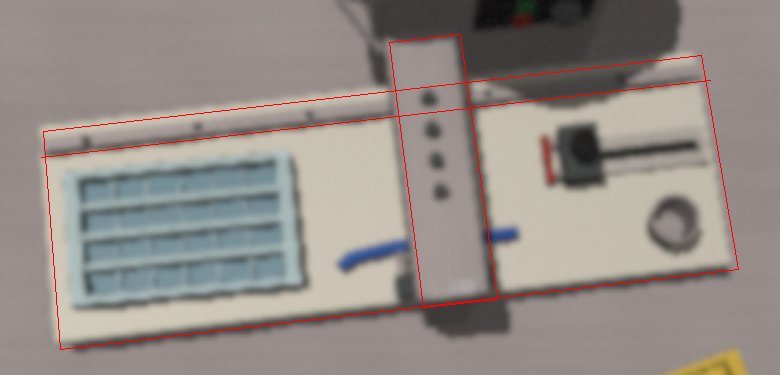

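View pics/side1.png

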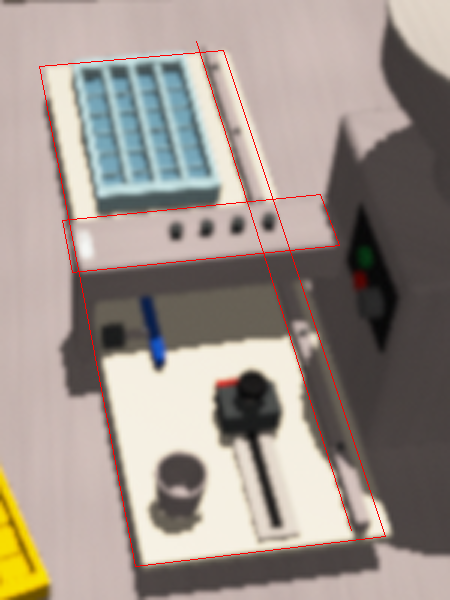

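The pale blue mould at top (226,186) / side (313,167) lies on the infeed bed, so it is the one meant. The others are purple (195,287), yellow (383,255) and beige (100,208, the spare), and none of them fits. The depositor model (origin 0.575, -0.073, yaw 0.1 rad) overlays well on both pictures.

Request:
jog_arm:
  moves:
    - {"fingers":0.3,"slide":[237,-170,0],"angular":[0,0,14]}
    - {"fingers":0.3,"slide":[237,-170,0],"angular":[0,0,14]}
    - {"fingers":0.3,"slide":[237,-170,0],"angular":[0,0,14]}
    - {"fingers":0.3,"slide":[237,-170,0],"angular":[0,0,14]}
    - {"fingers":0.3,"slide":[237,-170,0],"angular":[0,0,14]}
    - {"fingers":0.3,"slide":[237,-170,0],"angular":[0,0,14]}
    - {"fingers":0.3,"slide":[237,-170,0],"angular":[0,0,14]}
    - {"fingers":0.3,"slide":[411,-533,0],"angular":[0,0,14]}
    - {"fingers":0.3,"slide":[411,-533,0],"angular":[0,0,14]}
    - {"fingers":0.3,"slide":[411,-533,0],"angular":[0,0,14]}

```text
clock: 1.83
tcp_pos: [0.3731, -0.1741, 0.2196]
orientation: [0.0, 0.999, 0.051, 0.0]
wrist_force: [1.1, 0.1, 0.2]
finger_gap: 0.0597
grip_force: 0.0
```

```bash
cat >> h.py <<'E'
YAW=.1; O=np.array([.575,-.073]); RD=np.array([[np.cos(YAW),-np.sin(YAW)],[np.sin(YAW),np.cos(YAW)]])
def own(w): return (RD.T@(np.array(w)[:2]-O))*1000
def tool():
    s=get_state(); w,x,y,z=s["orientation"]; from scipy.spatial.transform import Rotation as Q
    return s,Q.from_quat([x,y,z,w]).as_matrix()
E
python3 - <<'E'
from h import *
np.set_printoptions(precision=1,suppress=True)
for c,x0,y0,k in(("top",165,110,[(65,172),(290,152),(305,288),(75,308)]),("side",265,125,[(75,62),(180,52),(218,183),(97,195)])):
    p=read_camera(c)
    P=np.array([own(atz(p,(x0+u/3,y0+v/3),.064)) for u,v in k]); print(c,P.tolist(),P.mean(0))
s,R=tool(); print(s["clock"],s["tcp_pos"],own(s["tcp_pos"]),s["joint_pos"],s["finger_gap"]); print(R)
E
```

```text
top [[40.657693907420736, 322.7101861761791], [35.246544297278895, 124.49712163908382], [-87.58921704411141, 124.6727351042834], [-81.4987936694823, 323.37422116324404]] [-23.3 223.8]
side [[-73.99980887116958, 316.98164454053114], [37.44715576291317, 317.75842925403083], [35.919660396780834, 122.7664117231433], [-81.02665291122531, 122.73686545293306]] [-20.4 220.1]
1.9333 [ 0.4 -0.2  0.2] [-211.2  -76.8] [-0.6 -0.  -0.3  1.2  0.   2.4] 0.05964681782276765
[[ 1.   0.1 -0. ]
 [ 0.1 -1.   0. ]
 [-0.  -0.  -1. ]]
```

Request:
jog_arm:
  moves:
    - {"slide":[86,-302,0]}
    - {"slide":[86,-302,0]}
    - {"slide":[86,-302,0]}
    - {"slide":[86,-302,0]}
    - {"slide":[86,-302,0]}
    - {"slide":[86,-302,0]}
    - {"slide":[86,-302,0]}
    - {"slide":[86,-302,0]}
    - {"slide":[86,-302,120]}
    - {"slide":[86,-302,120]}

```text
schema error: expected keys fingers, slide, angular
```

Run:
```python
from h import *
np.set_printoptions(precision=4,suppress=True)
p=read_camera("side"); save(p,"s2.png")
cv2.imwrite("pics/s2.png",cv2.resize(p["color"][80:260,180:400],None,fx=3,fy=3)[:,:,::-1])
s,R=tool(); print(s["clock"],np.array(s["tcp_pos"]),own(s["tcp_pos"]),s["orientation"],s["wrist_force"])
```

```text
1.9833 [ 0.3732 -0.1733  0.22  ] [-210.8421  -79.6361] [0.0002 0.9985 0.054  0.0002] [ 0.7578  0.2937 -0.3692]
```

View pics/s2.png

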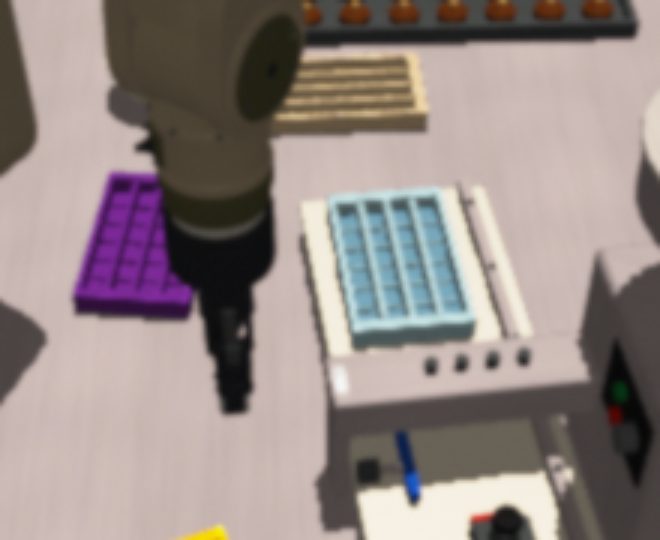

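The call was refused because every row needs all three keys. The picture shows the gripper hanging short of the bed and the mould untouched.

Request:
jog_arm:
  moves:
    - {"fingers":0.3,"slide":[86,-302,0],"angular":[0,0,0]}
    - {"fingers":0.3,"slide":[86,-302,0],"angular":[0,0,0]}
    - {"fingers":0.3,"slide":[86,-302,0],"angular":[0,0,0]}
    - {"fingers":0.3,"slide":[86,-302,0],"angular":[0,0,0]}
    - {"fingers":0.3,"slide":[86,-302,0],"angular":[0,0,0]}
    - {"fingers":0.3,"slide":[86,-302,0],"angular":[0,0,0]}
    - {"fingers":0.3,"slide":[86,-302,0],"angular":[0,0,0]}
    - {"fingers":0.3,"slide":[86,-302,0],"angular":[0,0,0]}
    - {"fingers":0.3,"slide":[86,-302,120],"angular":[0,0,0]}
    - {"fingers":0.3,"slide":[86,-302,120],"angular":[0,0,0]}

```text
clock: 2.82
tcp_pos: [0.4325, 0.1274, 0.1377]
orientation: [-0.001, 0.999, 0.054, 0.004]
wrist_force: [1.2, 0.2, -1.5]
finger_gap: 0.0598
grip_force: 0.0
```

Run:
```python
from h import *
np.set_printoptions(precision=4,suppress=True)
p=read_camera("side");
cv2.imwrite("pics/s3.png",cv2.resize(p["color"][80:260,180:400],None,fx=3,fy=3)[:,:,::-1])
s,R=tool(); print(s["clock"],np.array(s["tcp_pos"]),own(s["tcp_pos"]),s["orientation"],s["wrist_force"])
```

```text
2.8667 [0.424  0.1259 0.1275] [-130.3727  212.9996] [-0.0008  0.9986  0.0534 -0.0051] [-3.4963 -0.5691 -6.9282]
```

Request:
jog_arm:
  moves:
    - {"fingers":0.3,"slide":[0,0,40],"angular":[0,0,0]}
    - {"fingers":0.3,"slide":[0,0,60],"angular":[0,0,0]}
    - {"fingers":0.3,"slide":[0,0,60],"angular":[0,0,0]}
    - {"fingers":0.3,"slide":[0,0,60],"angular":[0,0,0]}
    - {"fingers":0.3,"slide":[0,0,60],"angular":[0,0,0]}
    - {"fingers":0.3,"slide":[0,0,60],"angular":[0,0,0]}

```text
clock: 3.37
tcp_pos: [0.4305, 0.1267, 0.0785]
orientation: [-0.001, 0.999, 0.053, 0.002]
wrist_force: [1.3, 0.2, 1.1]
finger_gap: 0.0601
grip_force: 0.0
```

Request:
jog_arm:
  moves:
    - {"fingers":0.3,"slide":[0,-9,21],"angular":[0,0,0]}
    - {"fingers":0.3,"slide":[0,-9,21],"angular":[0,0,-0.3]}
    - {"fingers":0.3,"slide":[0,-9,21],"angular":[0,0,-0.3]}
    - {"fingers":0.3,"slide":[14,-9,21],"angular":[0,0,-0.3]}
    - {"fingers":0.3,"slide":[24,-9,21],"angular":[0,0,-0.3]}
    - {"fingers":0.3,"slide":[29,-9,21],"angular":[0,0,-0.3]}
    - {"fingers":0.3,"slide":[33,-9,21],"angular":[0,0,-0.3]}
    - {"fingers":0.3,"slide":[37,-9,21],"angular":[0,0,-0.3]}
    - {"fingers":0.3,"slide":[41,-9,21],"angular":[0,0,-0.3]}
    - {"fingers":0.3,"slide":[44,-9,21],"angular":[0,0,-0.3]}

```text
clock: 4.2
tcp_pos: [0.4718, 0.1372, 0.0555]
orientation: [-0.003, 0.998, 0.058, -0.0]
wrist_force: [0.9, -0.2, 0.0]
finger_gap: 0.0596
grip_force: 0.0
```

Run:
```python
from h import *
np.set_printoptions(precision=4,suppress=True)
for c,b in(("top",(165,110,260,125)),("side",(240,120,170,130))):
    p=read_camera(c); x,y,w,h=b
    cv2.imwrite(f"pics/{c}3.png",cv2.resize(p["color"][y:y+h,x:x+w],None,fx=3,fy=3,interpolation=cv2.INTER_CUBIC)[:,:,::-1])
s,R=tool(); print(s["clock"],np.array(s["tcp_pos"]),own(s["tcp_pos"]),s["orientation"],s["wrist_force"])
```

```text
4.3 [0.4719 0.1372 0.0554] [-81.5707 219.434 ] [-0.0027  0.9983  0.0583 -0.0001] [-0.0263 -0.7057 -0.0744]
```

View pics/side3.png

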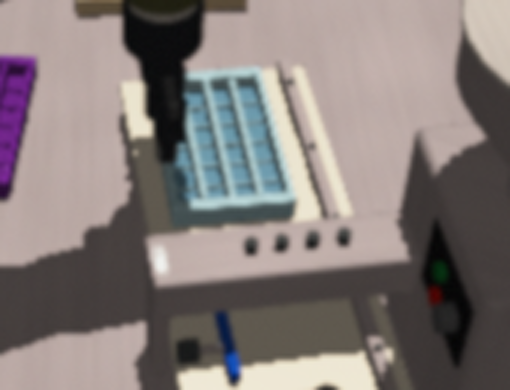

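Request:
jog_arm:
  moves:
    - {"fingers":0.3,"slide":[2,0,0],"angular":[0,0,0.8]}
    - {"fingers":0.3,"slide":[4,0,0],"angular":[0,0,0.8]}
    - {"fingers":0.3,"slide":[6,0,0],"angular":[0,0,0.8]}
    - {"fingers":0.3,"slide":[8,0,0],"angular":[0,0,0.8]}

```text
clock: 4.63
tcp_pos: [0.48, 0.1345, 0.0554]
orientation: [-0.004, 0.999, 0.054, -0.0]
wrist_force: [-0.3, 0.2, 0.1]
finger_gap: 0.0599
grip_force: 0.0
```

Run:
```python
from h import *
for c in("top","side"):
    p=read_camera(c)
    for r in mouldfit(p)[:1]: print(c,r, own(np.array(r[0][0])/1000))
    for r in tip_of("mould",p)[:4]: print(r["p"],own(atz(p,r["point"],.04)))
s,R=tool(); print(s["clock"],own(s["tcp_pos"]),s["orientation"],s["wrist_force"])
```

```text
0.94 [-257.26974756 -158.8705774 ]
0.88 [-17.2760742  227.00604963]
0.38 [  5.24498171 -88.84228896]
side (((540.7070922851562, 138.52110290527344), (94.88582611083984, 195.6183319091797), 4.870332717895508), (301, 144, 36, 47)) [-13.00471162 213.88795658]
0.97 [-267.36309391  282.61595313]
0.72 [-24.14199734 216.12092238]
0.56 [-257.74492679 -194.89281155]
0.32 [ 10.74311708 -92.63491941]
4.8333 [-73.96723559 216.06497292] [-4.10624142e-03  9.98542892e-01  5.38061880e-02 -3.54028632e-04] [-0.9204167   0.14221497 -0.51519467]
```

Request:
jog_arm:
  moves:
    - {"fingers":0.3,"slide":[2,0,0],"angular":[0,0,0]}
    - {"fingers":0.3,"slide":[4,0,0],"angular":[0,0,0]}
    - {"fingers":0.3,"slide":[6,0,0],"angular":[0,0,0]}
    - {"fingers":0.3,"slide":[8,0,0],"angular":[0,0,0]}

```text
clock: 5.17
tcp_pos: [0.4882, 0.1355, 0.0555]
orientation: [-0.004, 0.999, 0.054, -0.0]
wrist_force: [0.3, 0.5, 0.2]
finger_gap: 0.06
grip_force: 0.0
```

Run:
```python
from h import *
p=read_camera("side"); x,y,w,h=(250,120,150,110)
cr=cv2.resize(p["color"][y:y+h,x:x+w],None,fx=5,fy=5,interpolation=cv2.INTER_CUBIC)
cv2.imwrite("pics/s4.png",cr[:,:,::-1])
for r in mouldfit(p)[:1]: print(r, own(np.array(r[0][0])/1000))
s,R=tool(); print(s["clock"],own(s["tcp_pos"]),s["orientation"],s["wrist_force"])
```

```text
(((546.275634765625, 139.50042724609375), (83.62266540527344, 196.62435913085938), 4.870332717895508), (304, 144, 33, 47)) [ -7.36621936 214.30646176]
5.2167 [-65.09394652 216.09466188] [-4.13153211e-03  9.98544460e-01  5.37761763e-02  1.18291846e-04] [ 0.10025408 -0.4036948  -0.3628832 ]
```

View pics/s4.png

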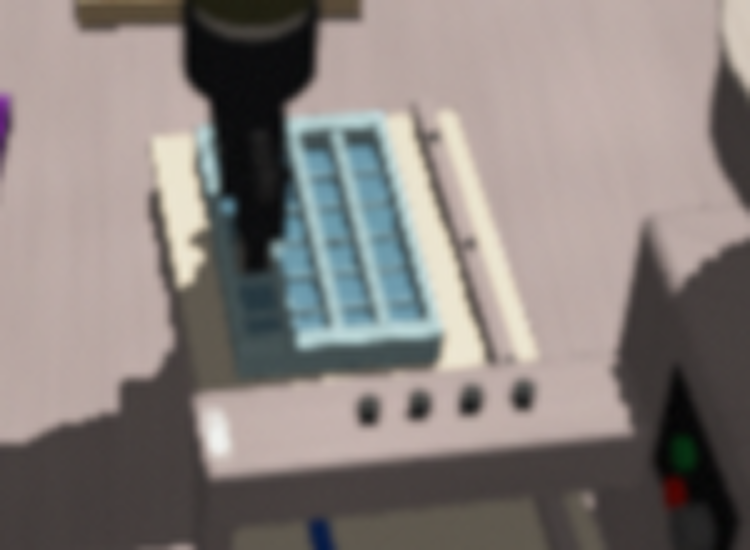

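The picture shows the fingertips at crop (255,270), which is pixel (301,174), over the mould's first cavity. They passed above the side wall, and the mould hasn't moved. I'll check the tip height.

Run:
```python
from h import *
p=read_camera("side")
s,R=tool(); t=np.array(s["tcp_pos"]); print({k:v for k,v in s.items() if k not in("tau","qvel")}); 
for dy in(30,43):
  for z in(.04,.05,.06,.07,.08): print(dy,z,[np.round(proj(p,np.r_[(t+R@[a,dy/1000,0])[:2],z]),1).tolist() for a in(-.011,.011)])
```

```text
{'clock': 5.2667, 'joint_pos': array([ 0.10700582,  0.29531343, -0.40495859,  0.87013816,  0.00817257,
        3.14094663]), 'tcp_pos': array([0.48836348, 0.13548197, 0.05548823]), 'orientation': array([-4.09075930e-03,  9.98543337e-01,  5.38002717e-02, -2.44087075e-05]), 'wrist_force': array([-0.00462074, -0.95524424, -0.83452184]), 'ft_torque': array([ 0.01141628,  0.02487979, -0.02785914]), 'grip_force': 0.0, 'finger_gap': 0.05967003702270361}
30 0.04 [[295.5, 180.4], [302.8, 179.6]]
30 0.05 [[295.6, 178.0], [302.9, 177.2]]
30 0.06 [[295.6, 175.5], [303.0, 174.8]]
30 0.07 [[295.7, 173.1], [303.1, 172.3]]
30 0.08 [[295.8, 170.6], [303.2, 169.8]]
43 0.04 [[296.2, 183.4], [303.6, 182.7]]
43 0.05 [[296.3, 181.0], [303.7, 180.3]]
43 0.06 [[296.3, 178.6], [303.8, 177.8]]
43 0.07 [[296.4, 176.1], [303.9, 175.4]]
43 0.08 [[296.5, 173.6], [304.0, 172.9]]
```

Request:
jog_arm:
  moves:
    - {"fingers":0.3,"slide":[-30,0,0],"angular":[0,0,-0.3]}
    - {"fingers":0.3,"slide":[-62,0,0],"angular":[0,0,-0.3]}
    - {"fingers":0.3,"slide":[-62,0,0],"angular":[0,0,-0.3]}
    - {"fingers":0.3,"slide":[-62,0,0],"angular":[0,0,-0.3]}
    - {"fingers":0.3,"slide":[-62,0,0],"angular":[0,0,-0.3]}

```text
clock: 5.68
tcp_pos: [0.4271, 0.1289, 0.0559]
orientation: [-0.004, 0.998, 0.056, 0.001]
wrist_force: [-0.2, 0.7, -0.4]
finger_gap: 0.0599
grip_force: 0.0
```

Run:
```python
from h import *
p=read_camera("side"); q=read_camera("top")
s,R=tool(); t=np.array(s["tcp_pos"]); print(own(t),t[2],s["orientation"],s["wrist_force"],s["joint_pos"][5])
x,y,w,h=(250,120,100,100)
cr=cv2.resize(p["color"][y:y+h,x:x+w],None,fx=6,fy=6,interpolation=cv2.INTER_CUBIC)
for dz in(.0,.01,.02):
  for sgn in(1,-1):
    a=[tuple(map(int,(proj(p,np.r_[(t+R@[k,sgn*.037,0])[:2],t[2]+dz])-[x,y]+.5)*6)) for k in(-.011,.011)]
    cv2.line(cr,a[0],a[1],(255,int(dz*12000),0),1)
cv2.imwrite("pics/s5.png",cr[:,:,::-1])
```

```text
[-126.17387809  215.57727529] 0.055984940792964275 [-4.12708827e-03  9.98402134e-01  5.63504565e-02  8.78510980e-04] [0.14129378 0.42062924 0.44762679] 3.1356610883916414
```

View pics/s5.png

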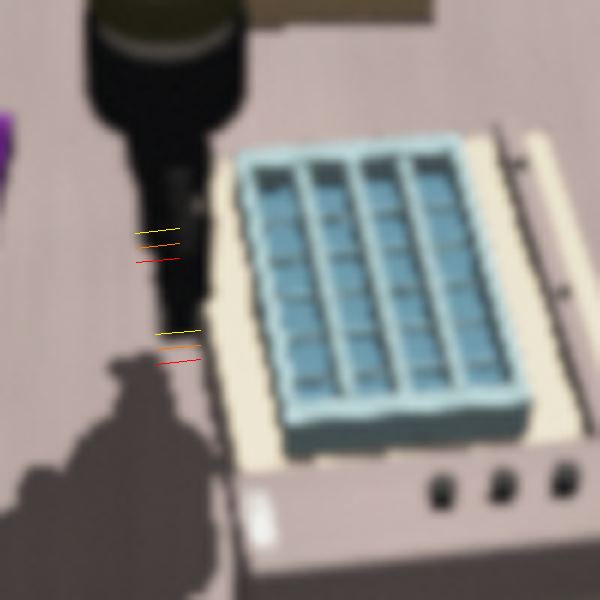

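The picture shows the near fingertip at crop (180,335), about 15 mm higher than the TCP. The tips sit at z ≈ 0.070 at this closure, so I go 20 mm lower.

Request:
jog_arm:
  moves:
    - {"fingers":0.3,"slide":[0,0,20],"angular":[0,0,0]}
    - {"fingers":0.3,"slide":[0,0,20],"angular":[0,0,0]}
    - {"fingers":0.3,"slide":[0,0,20],"angular":[0,0,0]}
    - {"fingers":0.3,"slide":[3,0,20],"angular":[0,0,0]}
    - {"fingers":0.3,"slide":[6,0,20],"angular":[0,0,0]}
    - {"fingers":0.3,"slide":[9,0,20],"angular":[0,0,0]}
    - {"fingers":0.3,"slide":[12,0,20],"angular":[0,0,0]}

```text
clock: 6.37
tcp_pos: [0.4391, 0.1304, 0.036]
orientation: [-0.004, 0.998, 0.056, 0.0]
wrist_force: [0.2, -0.5, 0.3]
finger_gap: 0.0597
grip_force: 0.0
```

Request:
jog_arm:
  moves:
    - {"fingers":0.3,"slide":[6,0,0],"angular":[0,0,0]}
    - {"fingers":0.3,"slide":[12,0,0],"angular":[0,0,0]}
    - {"fingers":0.3,"slide":[17,0,0],"angular":[0,0,0]}
    - {"fingers":0.3,"slide":[20,0,0],"angular":[0,0,0]}
    - {"fingers":0.3,"slide":[23,0,0],"angular":[0,0,0]}
    - {"fingers":0.3,"slide":[26,0,0],"angular":[0,0,0]}
    - {"fingers":0.3,"slide":[29,0,0],"angular":[0,0,0]}
    - {"fingers":0.3,"slide":[32,0,0],"angular":[0,0,0]}

```text
clock: 7.03
tcp_pos: [0.4696, 0.1339, 0.0352]
orientation: [-0.004, 0.998, 0.056, -0.001]
wrist_force: [-2.1, 0.0, -0.5]
finger_gap: 0.0599
grip_force: 0.6
```

Run:
```python
from h import *
p=read_camera("side"); q=read_camera("top")
s,R=tool(); t=np.array(s["tcp_pos"]); print(s["clock"],own(t),t[2],s["orientation"],s["wrist_force"])
A=cv2.resize(p["color"][120:220,250:350],None,fx=4,fy=4,interpolation=cv2.INTER_CUBIC)
B=cv2.resize(q["color"][130:230,170:270],None,fx=4,fy=4,interpolation=cv2.INTER_CUBIC)
cv2.imwrite("pics/s6.png",np.hstack([A,B])[:,:,::-1])
```

```text
7.1333 [-83.26412483 216.40328607] 0.03540112901168789 [-4.20140646e-03  9.98397636e-01  5.64314264e-02  6.09775390e-05] [ 0.95904148 -0.26453264  0.7360667 ]
```

View pics/s6.png

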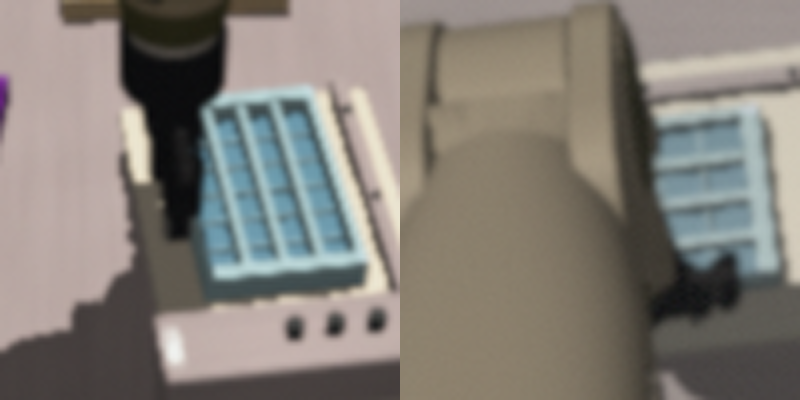

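The fingers now bear on the mould's side at crop (195,200) and it has moved towards the fence. About 12 mm is left.

Request:
jog_arm:
  moves:
    - {"fingers":0.3,"slide":[2,0,0],"angular":[0,0,0]}
    - {"fingers":0.3,"slide":[4,0,0],"angular":[0,0,0]}
    - {"fingers":0.3,"slide":[6,0,0],"angular":[0,0,0]}
    - {"fingers":0.3,"slide":[8,0,0],"angular":[0,0,0]}

```text
clock: 7.47
tcp_pos: [0.478, 0.1349, 0.0354]
orientation: [-0.004, 0.998, 0.056, -0.0]
wrist_force: [-1.2, -0.3, -1.3]
finger_gap: 0.0601
grip_force: 0.7
```

Request:
jog_arm:
  moves:
    - {"fingers":0.3,"slide":[1,0,0],"angular":[0,0,0]}
    - {"fingers":0.3,"slide":[2,0,0],"angular":[0,0,0]}

```text
clock: 7.63
tcp_pos: [0.4799, 0.135, 0.0354]
orientation: [-0.004, 0.998, 0.056, -0.0]
wrist_force: [-2.1, -0.5, 1.4]
finger_gap: 0.0597
grip_force: 1.0
```

Request:
jog_arm:
  moves:
    - {"fingers":0.3,"slide":[1,0,0],"angular":[0,0,0]}
    - {"fingers":0.3,"slide":[1,0,0],"angular":[0,0,0]}

```text
clock: 7.8
tcp_pos: [0.4811, 0.1352, 0.0355]
orientation: [-0.004, 0.998, 0.056, -0.0]
wrist_force: [-1.0, -0.1, 0.2]
finger_gap: 0.0599
grip_force: 0.4
```

Request:
jog_arm:
  moves:
    - {"fingers":0.3,"slide":[1,0,0],"angular":[0,0,0]}
    - {"fingers":0.3,"slide":[2,0,0],"angular":[0,0,0]}

```text
clock: 7.97
tcp_pos: [0.4827, 0.1353, 0.0354]
orientation: [-0.004, 0.998, 0.056, -0.0]
wrist_force: [-2.3, 0.8, -0.5]
finger_gap: 0.0601
grip_force: 0.7
```

Request:
jog_arm:
  moves:
    - {"fingers":0.3,"slide":[1,0,0],"angular":[0,0,0]}

```text
clock: 8.05
tcp_pos: [0.4839, 0.1355, 0.0354]
orientation: [-0.004, 0.998, 0.056, -0.0]
wrist_force: [-1.6, -1.3, -0.3]
finger_gap: 0.06
grip_force: 0.7
```

Request:
jog_arm:
  moves:
    - {"fingers":0.3,"slide":[1,0,0],"angular":[0,0,0]}
    - {"fingers":0.3,"slide":[1.5,0,0],"angular":[0,0,0]}

```text
clock: 8.22
tcp_pos: [0.4856, 0.1356, 0.0354]
orientation: [-0.004, 0.998, 0.056, -0.0]
wrist_force: [-1.7, -0.2, -0.2]
finger_gap: 0.0596
grip_force: 1.0
```

Run:
```python
from h import *
p=read_camera("side"); q=read_camera("top")
s,R=tool(); t=np.array(s["tcp_pos"]); print(s["clock"],own(t),t[2],s["orientation"],s["wrist_force"])
A=cv2.resize(p["color"][130:210,280:360],None,fx=5,fy=5,interpolation=cv2.INTER_CUBIC)
B=cv2.resize(q["color"][130:210,215:295],None,fx=5,fy=5,interpolation=cv2.INTER_CUBIC)
cv2.imwrite("pics/s7.png",np.hstack([A,B])[:,:,::-1])
```

```text
8.3167 [-68.13916648 216.55858397] 0.035445073927518625 [-4.12242005e-03  9.98400780e-01  5.63815675e-02 -8.68980821e-05] [-0.43427855 -0.06169798 -0.23047892]
```

View pics/s7.png

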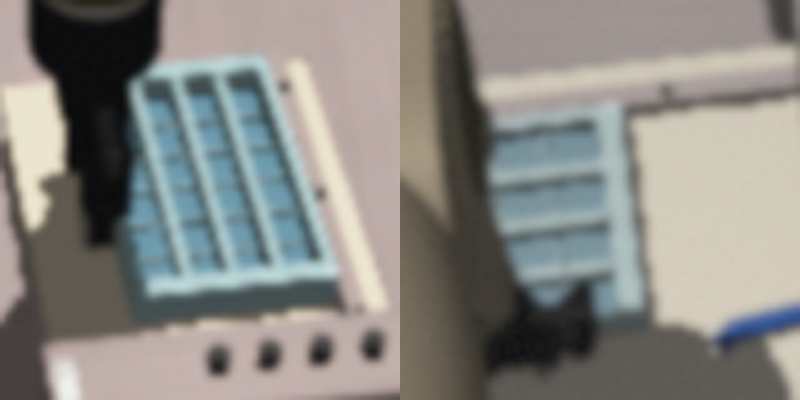

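The mould is now nearly on the fence: its far edge is at crop (335,265) with the fence at (345,270). I'll creep on until the force rises. That was my tenth picture, so from here I go by numbers.

Request:
jog_arm:
  moves:
    - {"fingers":0.3,"slide":[1,0,0],"angular":[0,0,0]}
    - {"fingers":0.3,"slide":[1,0,0],"angular":[0,0,0]}

```text
clock: 8.48
tcp_pos: [0.4856, 0.1357, 0.0354]
orientation: [-0.004, 0.998, 0.056, -0.001]
wrist_force: [-4.9, -0.9, 2.4]
finger_gap: 0.0595
grip_force: 1.9
```

Request:
jog_arm:
  moves:
    - {"fingers":0.3,"slide":[1,0,0],"angular":[0,0,0]}
    - {"fingers":0.3,"slide":[1,0,0],"angular":[0,0,0]}

```text
clock: 8.65
tcp_pos: [0.4856, 0.1357, 0.0353]
orientation: [-0.004, 0.998, 0.056, -0.002]
wrist_force: [-6.3, -1.0, 3.9]
finger_gap: 0.0597
grip_force: 3.2
```

Request:
jog_arm:
  moves:
    - {"fingers":0.3,"slide":[1,0,0],"angular":[0,0,0]}
    - {"fingers":0.3,"slide":[1,0,0],"angular":[0,0,0]}
    - {"fingers":0.3,"slide":[-3,0,0],"angular":[0,0,0]}
    - {"fingers":0.3,"slide":[-20,0,0],"angular":[0,0,0]}
    - {"fingers":0.3,"slide":[-35,0,0],"angular":[0,0,0]}
    - {"fingers":0.3,"slide":[-35,0,-40],"angular":[0,0,0]}
    - {"fingers":0.3,"slide":[-35,0,-80],"angular":[0,0,0]}
    - {"fingers":0.3,"slide":[-35,-40,-80],"angular":[0,0,-7]}
    - {"fingers":0.3,"slide":[-35,-80,-80],"angular":[0,0,-14]}
    - {"fingers":0.3,"slide":[-35,-120,-80],"angular":[0,0,-21]}

```text
clock: 9.48
tcp_pos: [0.4412, 0.2519, 0.1182]
orientation: [-0.004, 0.971, 0.239, 0.003]
wrist_force: [0.6, -0.7, 0.6]
finger_gap: 0.0598
grip_force: 0.0
```

Run:
```python
from h import *
s,R=tool(); t=np.array(s["tcp_pos"]); print(s["clock"],t,own(t),s["orientation"],s["wrist_force"])
d=np.r_[O+RD@[0,.365],t[2]]-t; print("to own(0,365):",R.T@d*1000,"yaw",np.degrees(np.arctan2(R[1,0],R[0,0])))
for c in("side","top"):
    p=read_camera(c)
    for r in mouldfit(p)[:2]: print(c,r, own(np.array(r[0][0])/1000))
```

```text
9.4833 [0.44120372 0.25188253 0.11822478] [-100.69372099  336.61681025] [-0.00438027  0.97102167  0.2389278   0.00335272] [ 0.55009508 -0.7376583   0.58527455]
to own(0,365): [104.00694187  11.2569572    0.81722962] yaw 27.645261235172708
side (((554.6505126953125, 142.10958862304688), (116.49776458740234, 195.06744384765625), 6.520918846130371), (297, 143, 49, 48)) [  1.22730056 216.06649552]
side (((1030.326171875, 612.2379150390625), (139.90966796875, 208.71595764160156), 0.47701913118362427), (413, 61, 50, 32)) [521.46107985 636.35781224]
top (((555.2383422851562, 154.12686157226562), (102.69444274902344, 170.78628540039062), 6.212714195251465), (190, 155, 69, 45)) [  3.01191886 227.96504712]
```

Request:
jog_arm:
  moves:
    - {"fingers":0.3,"slide":[0,-15,0],"angular":[0,0,-7]}
    - {"fingers":0.3,"slide":[35,0,0],"angular":[0,0,-14]}
    - {"fingers":0.3,"slide":[70,11,0],"angular":[0,0,-21]}
    - {"fingers":0.3,"slide":[104,11,0],"angular":[0,0,-28]}
    - {"fingers":0.3,"slide":[104,11,0],"angular":[0,0,-35]}
    - {"fingers":0.3,"slide":[104,11,0],"angular":[0,0,-42]}
    - {"fingers":0.3,"slide":[104,11,0],"angular":[0,0,-49]}
    - {"fingers":0.3,"slide":[104,11,0],"angular":[0,0,-56]}
    - {"fingers":0.3,"slide":[104,11,0],"angular":[0,0,-63]}
    - {"fingers":0.3,"slide":[104,11,0],"angular":[0,0,-68.4]}

```text
clock: 10.42
tcp_pos: [0.5374, 0.2881, 0.1166]
orientation: [-0.003, 0.668, 0.744, 0.003]
wrist_force: [-0.6, 0.1, 0.1]
finger_gap: 0.0598
grip_force: 0.0
```

Request:
jog_arm:
  moves:
    - {"fingers":0.3,"slide":[0,0,40],"angular":[0,0,0]}
    - {"fingers":0.3,"slide":[0,0,60],"angular":[0,0,0]}
    - {"fingers":0.3,"slide":[0,0,60],"angular":[0,0,0]}

```text
clock: 10.67
tcp_pos: [0.5338, 0.2873, 0.052]
orientation: [-0.005, 0.671, 0.742, -0.0]
wrist_force: [-1.1, -0.5, -0.3]
finger_gap: 0.06
grip_force: 0.0
```

Run:
```python
from h import *
s,R=tool(); t=np.array(s["tcp_pos"]); print(s["clock"],t,own(t),s["orientation"],s["wrist_force"],s["joint_pos"][5])
print("yaw",np.degrees(np.arctan2(R[1,0],R[0,0])), "own -y in tool:",R.T@np.r_[RD@[0,-1],0],R[:,2])
```

```text
10.6667 [0.53375596 0.28734796 0.05201735] [ -5.06322801 362.66525887] [-4.57667629e-03  6.70572777e-01  7.41829489e-01 -4.61463056e-04] [-1.09475412 -0.47638955 -0.29157935] 1.8274596868227408
yaw 95.77512300917148 own -y in tool: [-9.99980641e-01 -8.36998254e-04 -6.16576866e-03] [-0.00740912  0.00545334 -0.99995768]
```

Request:
jog_arm:
  moves:
    - {"fingers":0.3,"slide":[0,4,16],"angular":[0,0,0]}
    - {"fingers":0.3,"slide":[0,4,16],"angular":[0,0,0]}
    - {"fingers":0.3,"slide":[-8,4,16],"angular":[0,0,0]}
    - {"fingers":0.3,"slide":[-15,4,16],"angular":[0,0,0]}
    - {"fingers":0.3,"slide":[-20,4,16],"angular":[0,0,0]}
    - {"fingers":0.3,"slide":[-23,4,16],"angular":[0,0,0]}
    - {"fingers":0.3,"slide":[-26,4,16],"angular":[0,0,0]}
    - {"fingers":0.3,"slide":[-29,4,16],"angular":[0,0,0]}
    - {"fingers":0.3,"slide":[-32,4,16],"angular":[0,0,0]}
    - {"fingers":0.3,"slide":[-35,4,16],"angular":[0,0,0]}

```text
clock: 11.5
tcp_pos: [0.5443, 0.2552, 0.0409]
orientation: [-0.003, 0.67, 0.742, 0.003]
wrist_force: [-1.1, 1.9, 2.4]
finger_gap: 0.0596
grip_force: 1.3
```

Request:
jog_arm:
  moves:
    - {"fingers":0.3,"slide":[-3,0,0],"angular":[0,0,0]}
    - {"fingers":0.3,"slide":[-6,0,0],"angular":[0,0,0]}
    - {"fingers":0.3,"slide":[-9,0,0],"angular":[0,0,0]}
    - {"fingers":0.3,"slide":[-12,0,0],"angular":[0,0,0]}

```text
clock: 11.83
tcp_pos: [0.545, 0.2428, 0.0402]
orientation: [-0.003, 0.67, 0.742, 0.003]
wrist_force: [0.1, 2.4, 2.6]
finger_gap: 0.06
grip_force: 1.4
```

Run:
```python
from h import *
s,R=tool(); t=np.array(s["tcp_pos"]); print(s["clock"],t,own(t),s["orientation"],s["wrist_force"],s["ft_torque"],s["grip_force"])
for c in("side","top"):
    p=read_camera(c)
    for r in mouldfit(p)[:1]: print(c,r, own(np.array(r[0][0])/1000))
```

```text
11.8333 [0.54502309 0.24277396 0.04018219] [  1.69764114 317.18909839] [-0.00318781  0.66994723  0.74239721  0.00263285] [0.08100526 2.35002249 2.6389063 ] [ 0.5448931   0.07046445 -0.01741646] 1.3822935707867146
side (((555.6671142578125, 117.09149932861328), (115.81229400634766, 182.337890625), 5.554067611694336), (304, 150, 42, 45)) [ -0.25881799 191.07190165]
top (((556.5997924804688, 129.130615234375), (103.19174194335938, 165.07736206054688), 5.438149929046631), (201, 155, 66, 39)) [  1.8711068  202.95775967]
```

Request:
jog_arm:
  moves:
    - {"fingers":0.3,"slide":[-3,0,0],"angular":[0,0,0]}
    - {"fingers":0.3,"slide":[-6,0,0],"angular":[0,0,0]}
    - {"fingers":0.3,"slide":[-9,0,0],"angular":[0,0,0]}
    - {"fingers":0.3,"slide":[-12,0,0],"angular":[0,0,0]}
    - {"fingers":0.3,"slide":[-15,0,0],"angular":[0,0,0]}
    - {"fingers":0.3,"slide":[-18,0,0],"angular":[0,0,0]}
    - {"fingers":0.3,"slide":[-21,0,0],"angular":[0,0,0]}
    - {"fingers":0.3,"slide":[-24,0,0],"angular":[0,0,0]}
    - {"fingers":0.3,"slide":[-27,0,0],"angular":[0,0,0]}
    - {"fingers":0.3,"slide":[-30,0,0],"angular":[0,0,0]}

```text
clock: 12.77
tcp_pos: [0.5483, 0.2129, 0.04]
orientation: [-0.003, 0.67, 0.742, 0.003]
wrist_force: [-0.6, 2.4, 0.4]
finger_gap: 0.0594
grip_force: 1.1
```

Request:
jog_arm:
  moves:
    - {"fingers":0.3,"slide":[-3,0,0],"angular":[0,0,0]}
    - {"fingers":0.3,"slide":[-6,0,0],"angular":[0,0,0]}
    - {"fingers":0.3,"slide":[-9,0,0],"angular":[0,0,0]}
    - {"fingers":0.3,"slide":[-12,0,0],"angular":[0,0,0]}
    - {"fingers":0.3,"slide":[-15,0,0],"angular":[0,0,0]}

```text
clock: 13.18
tcp_pos: [0.55, 0.1985, 0.04]
orientation: [-0.003, 0.67, 0.743, 0.003]
wrist_force: [0.9, 4.8, 0.3]
finger_gap: 0.0594
grip_force: 2.4
```

Run:
```python
from h import *
s,R=tool(); t=np.array(s["tcp_pos"]); print(s["clock"],t,own(t),s["orientation"],s["wrist_force"],s["ft_torque"],s["grip_force"])
for c in("side","top"):
    p=read_camera(c)
    for r in mouldfit(p)[:1]: print(c,r, own(np.array(r[0][0])/1000))
```

```text
13.1833 [0.54999586 0.19854114 0.04001163] [  2.22965976 272.68080916] [-0.00335518  0.6697945   0.74253142  0.00333897] [0.94487235 4.81892783 0.30213342] [ 0.97490182 -0.13996428  0.19091176] 2.352186448406428
side (((1030.497802734375, 611.50634765625), (140.79251098632812, 209.77716064453125), 0.28832218050956726), (413, 61, 50, 32)) [521.5588184  635.61276516]
top (((577.630859375, 49.2974853515625), (228.5477294921875, 111.656494140625), 62.72531509399414), (217, 152, 84, 48)) [ 14.82709185 121.42385965]
```

Request:
jog_arm:
  moves:
    - {"fingers":0.3,"slide":[-3,0,0],"angular":[0,0,0]}
    - {"fingers":0.3,"slide":[-6,0,0],"angular":[0,0,0]}
    - {"fingers":0.3,"slide":[-9,0,0],"angular":[0,0,0]}
    - {"fingers":0.3,"slide":[-12,0,0],"angular":[0,0,0]}
    - {"fingers":0.3,"slide":[-15,0,0],"angular":[0,0,0]}
    - {"fingers":0.3,"slide":[-18,0,0],"angular":[0,0,0]}
    - {"fingers":0.3,"slide":[-21,0,0],"angular":[0,0,0]}

```text
clock: 13.87
tcp_pos: [0.5521, 0.178, 0.04]
orientation: [-0.003, 0.67, 0.743, 0.003]
wrist_force: [-0.1, 5.3, 1.6]
finger_gap: 0.0598
grip_force: 2.7
```

Request:
jog_arm:
  moves:
    - {"fingers":0.3,"slide":[-3,0,0],"angular":[0,0,0]}
    - {"fingers":0.3,"slide":[-6,0,0],"angular":[0,0,0]}
    - {"fingers":0.3,"slide":[-9,0,0],"angular":[0,0,0]}
    - {"fingers":0.3,"slide":[-12,0,0],"angular":[0,0,0]}
    - {"fingers":0.3,"slide":[-15,0,0],"angular":[0,0,0]}
    - {"fingers":0.3,"slide":[-18,0,0],"angular":[0,0,0]}
    - {"fingers":0.3,"slide":[-21,0,0],"angular":[0,0,0]}

```text
clock: 14.45
tcp_pos: [0.5545, 0.1571, 0.0399]
orientation: [-0.003, 0.67, 0.743, 0.004]
wrist_force: [1.1, 5.4, 1.7]
finger_gap: 0.0594
grip_force: 2.7
```

Run:
```python
from h import *
np.set_printoptions(precision=4,suppress=True)
s,R=tool(); t=np.array(s["tcp_pos"]); print(s["clock"],t,own(t),s["orientation"],s["wrist_force"],s["ft_torque"],s["grip_force"])
for c in("side","top"):
    p=read_camera(c)
    for r in tip_of("mould",p)[:4]: print(c,r["p"],own(atz(p,r["point"],.04)))
```

```text
14.45 [0.5545 0.1571 0.0399] [  2.5334 230.9873] [-0.0032  0.6696  0.7427  0.0036] [1.1175 5.3626 1.7346] [ 1.0598 -0.2253  0.2006] 2.671568929217756
side 0.87 [-262.4166 -190.1136]
side 0.85 [ -2.667  121.2669]
side 0.64 [-271.7956  303.5541]
top 0.86 [ 10.7519 127.4436]
top 0.82 [-253.5018 -155.5495]
top 0.28 [  -0.1331 -182.8325]
```

Request:
jog_arm:
  moves:
    - {"fingers":0.3,"slide":[-3,0,0],"angular":[0,0,0]}
    - {"fingers":0.3,"slide":[-6,0,0],"angular":[0,0,0]}
    - {"fingers":0.3,"slide":[-9,0,0],"angular":[0,0,0]}
    - {"fingers":0.3,"slide":[-12,0,0],"angular":[0,0,0]}
    - {"fingers":0.3,"slide":[-15,0,0],"angular":[0,0,0]}
    - {"fingers":0.3,"slide":[-18,0,0],"angular":[0,0,0]}
    - {"fingers":0.3,"slide":[-21,0,0],"angular":[0,0,0]}
    - {"fingers":0.3,"slide":[-24,0,0],"angular":[0,0,0]}
    - {"fingers":0.3,"slide":[-27,0,0],"angular":[0,0,0]}
    - {"fingers":0.3,"slide":[-30,0,0],"angular":[0,0,0]}

```text
clock: 15.48
tcp_pos: [0.5578, 0.1273, 0.0399]
orientation: [-0.003, 0.67, 0.743, 0.004]
wrist_force: [1.1, 5.9, 3.8]
finger_gap: 0.0592
grip_force: 2.9
```

Request:
jog_arm:
  moves:
    - {"fingers":0.3,"slide":[-3,0,0],"angular":[0,0,0]}
    - {"fingers":0.3,"slide":[-6,0,0],"angular":[0,0,0]}
    - {"fingers":0.3,"slide":[-9,0,0],"angular":[0,0,0]}
    - {"fingers":0.3,"slide":[-12,0,0],"angular":[0,0,0]}
    - {"fingers":0.3,"slide":[-15,0,0],"angular":[0,0,0]}
    - {"fingers":0.3,"slide":[-18,0,0],"angular":[0,0,0]}
    - {"fingers":0.3,"slide":[-21,0,0],"angular":[0,0,0]}
    - {"fingers":0.3,"slide":[-24,0,0],"angular":[0,0,0]}
    - {"fingers":0.3,"slide":[-27,0,0],"angular":[0,0,0]}
    - {"fingers":0.3,"slide":[-30,0,0],"angular":[0,0,0]}

```text
clock: 16.32
tcp_pos: [0.5612, 0.0975, 0.0398]
orientation: [-0.003, 0.67, 0.743, 0.004]
wrist_force: [2.8, 6.0, 3.4]
finger_gap: 0.0601
grip_force: 3.0
```

Run:
```python
from h import *
np.set_printoptions(precision=4,suppress=True)
s,R=tool(); t=np.array(s["tcp_pos"]); print(s["clock"],t,own(t),s["orientation"],s["wrist_force"],s["ft_torque"],s["grip_force"])
for c in("side","top"):
    p=read_camera(c)
    for r in tip_of("mould",p)[:4]: print(c,r["p"],own(atz(p,r["point"],.04)))
```

```text
16.3167 [0.5612 0.0975 0.0398] [  3.3127 171.0423] [-0.0027  0.6696  0.7427  0.004 ] [2.7949 6.0085 3.4067] [ 1.1521 -0.5408  0.246 ] 2.9817848349921405
side 0.98 [-271.2557  313.7882]
side 0.96 [-261.4663 -190.2428]
side 0.92 [-3.0088 49.8762]
side 0.28 [-10.2133 -23.3338]
top 0.78 [-260.7678 -151.2692]
top 0.66 [ 4.2932 59.618 ]
```

Tool drift and lateral force suggest the fence yaw is nearer 6.3°. I'll bias the push slightly towards the fence.

Request:
jog_arm:
  moves:
    - {"fingers":0.3,"slide":[-3,1,0],"angular":[0,0,-0.2]}
    - {"fingers":0.3,"slide":[-6,2,0],"angular":[0,0,-0.4]}
    - {"fingers":0.3,"slide":[-9,3,0],"angular":[0,0,-0.5]}
    - {"fingers":0.3,"slide":[-12,3.2,0],"angular":[0,0,-0.5]}
    - {"fingers":0.3,"slide":[-15,3.4,0],"angular":[0,0,-0.5]}
    - {"fingers":0.3,"slide":[-18,3.6,0],"angular":[0,0,-0.5]}
    - {"fingers":0.3,"slide":[-21,3.8,0],"angular":[0,0,-0.5]}
    - {"fingers":0.3,"slide":[-24,4,0],"angular":[0,0,-0.5]}

```text
clock: 17.18
tcp_pos: [0.5634, 0.0755, 0.0386]
orientation: [-0.006, 0.667, 0.745, 0.002]
wrist_force: [-5.3, 12.2, 8.4]
finger_gap: 0.0597
grip_force: 6.0
```

Request:
jog_arm:
  moves:
    - {"fingers":0.3,"slide":[-2,0,0],"angular":[0,0,0]}
    - {"fingers":0.3,"slide":[-4,0,0],"angular":[0,0,0]}
    - {"fingers":0.3,"slide":[-6,0,0],"angular":[0,0,0]}
    - {"fingers":0.3,"slide":[-8,0,0],"angular":[0,0,0]}

```text
clock: 17.52
tcp_pos: [0.5643, 0.0676, 0.0385]
orientation: [-0.006, 0.667, 0.745, 0.002]
wrist_force: [-4.2, 11.4, 8.1]
finger_gap: 0.0597
grip_force: 5.9
```

Run:
```python
from h import *
np.set_printoptions(precision=4,suppress=True)
s,R=tool(); t=np.array(s["tcp_pos"]); print(s["clock"],t,own(t),s["orientation"],s["wrist_force"],s["ft_torque"],s["grip_force"])
p=read_camera("side"); hsv=cv2.cvtColor(p["color"],cv2.COLOR_RGB2HSV); 
m=cv2.inRange(hsv,(0,120,90),(8,255,255))|cv2.inRange(hsv,(172,120,90),(180,255,255))
n,l,st,ce=cv2.connectedComponentsWithStats(m[230:300,310:380]); print(st[1:],ce[1:]+[310,230])
for k in ce[1:]: print(own(atz(p,k+[310,230],.055)))
```

```text
17.5167 [0.5643 0.0676 0.0385] [  3.3803 140.9438] [-0.0065  0.6665  0.7454  0.0025] [-4.2053 11.352   8.1185] [ 2.1512  1.2643 -0.4066] 5.864816796965897
[[27 21  7  3 15]] [[340.1333 252.2667]]
[  -5.5532 -102.1512]
```

Request:
jog_arm:
  moves:
    - {"fingers":0.3,"slide":[-2,-1,-1],"angular":[0,0,0]}
    - {"fingers":0.3,"slide":[-4,-2,-1.5],"angular":[0,0,0]}
    - {"fingers":0.3,"slide":[-6,-2.2,-1.5],"angular":[0,0,0]}
    - {"fingers":0.3,"slide":[-8,-2.2,-1.5],"angular":[0,0,0]}

```text
clock: 17.9
tcp_pos: [0.5653, 0.057, 0.0396]
orientation: [-0.004, 0.667, 0.745, 0.002]
wrist_force: [-0.8, 4.6, 0.3]
finger_gap: 0.0598
grip_force: 2.1
```

Request:
jog_arm:
  moves:
    - {"fingers":0.3,"slide":[-2,0,0],"angular":[0,0,0]}
    - {"fingers":0.3,"slide":[-4,0,0],"angular":[0,0,0]}
    - {"fingers":0.3,"slide":[-6,0,0],"angular":[0,0,0]}
    - {"fingers":0.3,"slide":[-8,0,0],"angular":[0,0,0]}

```text
clock: 18.23
tcp_pos: [0.5662, 0.0491, 0.0398]
orientation: [-0.004, 0.667, 0.745, 0.002]
wrist_force: [-1.5, 4.3, -1.2]
finger_gap: 0.0598
grip_force: 2.5
```

Request:
jog_arm:
  moves:
    - {"fingers":0.3,"slide":[-1,0,0],"angular":[0,0,0]}
    - {"fingers":0.3,"slide":[-2,0,0],"angular":[0,0,0]}
    - {"fingers":0.3,"slide":[-3,0,0],"angular":[0,0,0]}
    - {"fingers":0.3,"slide":[-4,0,0],"angular":[0,0,0]}

```text
clock: 18.57
tcp_pos: [0.5666, 0.0453, 0.0398]
orientation: [-0.004, 0.667, 0.745, 0.002]
wrist_force: [-2.7, 4.4, -0.3]
finger_gap: 0.0599
grip_force: 2.6
```

Request:
jog_arm:
  moves:
    - {"fingers":0.3,"slide":[-1,0,0],"angular":[0,0,0]}
    - {"fingers":0.3,"slide":[-2,0,0],"angular":[0,0,0]}
    - {"fingers":0.3,"slide":[-3,0,0],"angular":[0,0,0]}

```text
clock: 18.82
tcp_pos: [0.5669, 0.0423, 0.0397]
orientation: [-0.004, 0.667, 0.745, 0.002]
wrist_force: [-1.9, 4.7, -0.5]
finger_gap: 0.0599
grip_force: 2.6
```

Request:
jog_arm:
  moves:
    - {"fingers":0.3,"slide":[-1,0,0],"angular":[0,0,0]}
    - {"fingers":0.3,"slide":[-2,0,0],"angular":[0,0,0]}
    - {"fingers":0.3,"slide":[-3,0,0],"angular":[0,0,0]}

```text
clock: 19.07
tcp_pos: [0.5672, 0.0394, 0.0397]
orientation: [-0.004, 0.667, 0.745, 0.002]
wrist_force: [-1.4, 6.2, -0.5]
finger_gap: 0.06
grip_force: 3.1
```

Request:
jog_arm:
  moves:
    - {"fingers":0.3,"slide":[-1,0,0],"angular":[0,0,0]}
    - {"fingers":0.3,"slide":[-2,0,0],"angular":[0,0,0]}
    - {"fingers":0.3,"slide":[-3,0,0],"angular":[0,0,0]}

```text
clock: 19.32
tcp_pos: [0.5675, 0.0368, 0.0397]
orientation: [-0.004, 0.667, 0.745, 0.003]
wrist_force: [-1.3, 6.9, -1.2]
finger_gap: 0.0598
grip_force: 3.4
```

Request:
jog_arm:
  moves:
    - {"fingers":0.3,"slide":[-1,0,0],"angular":[0,0,0]}
    - {"fingers":0.3,"slide":[-2,0,0],"angular":[0,0,0]}

```text
clock: 19.48
tcp_pos: [0.5677, 0.0349, 0.0396]
orientation: [-0.004, 0.667, 0.745, 0.003]
wrist_force: [-2.4, 6.8, 0.0]
finger_gap: 0.0601
grip_force: 3.6
```

Request:
jog_arm:
  moves:
    - {"fingers":0.3,"slide":[-1,0,0],"angular":[0,0,0]}
    - {"fingers":0.3,"slide":[-2,0,0],"angular":[0,0,0]}

```text
clock: 19.65
tcp_pos: [0.5678, 0.0336, 0.0395]
orientation: [-0.005, 0.667, 0.745, 0.003]
wrist_force: [-1.8, 11.7, -0.4]
finger_gap: 0.0599
grip_force: 5.7
```

Request:
jog_arm:
  moves:
    - {"fingers":0.3,"slide":[-1,0,0],"angular":[0,0,0]}
    - {"fingers":0.3,"slide":[-1,0,0],"angular":[0,0,0]}

```text
clock: 19.82
tcp_pos: [0.5677, 0.0335, 0.0395]
orientation: [-0.006, 0.666, 0.745, 0.004]
wrist_force: [-1.9, 12.6, -0.6]
finger_gap: 0.06
grip_force: 6.1
```

Request:
jog_arm:
  moves:
    - {"fingers":0.3,"slide":[-1,0,0],"angular":[0,0,0]}
    - {"fingers":0.3,"slide":[-1,0,0],"angular":[0,0,0]}

```text
clock: 19.98
tcp_pos: [0.5677, 0.0334, 0.0395]
orientation: [-0.006, 0.666, 0.746, 0.004]
wrist_force: [-2.6, 15.2, -1.0]
finger_gap: 0.0597
grip_force: 7.5
```

Run:
```python
from h import *
np.set_printoptions(precision=4,suppress=True)
s,R=tool(); t=np.array(s["tcp_pos"]); print(s["clock"],t,own(t),s["orientation"],s["wrist_force"],s["ft_torque"],s["grip_force"])
for c in("side","top"):
    p=read_camera(c)
    for r in tip_of("mould",p)[:4]: print(c,r["p"],own(atz(p,r["point"],.04)))
```

```text
19.9833 [0.5677 0.0334 0.0395] [  3.3792 106.6438] [-0.0062  0.6663  0.7456  0.0044] [-2.575  15.2361 -0.9933] [ 2.9966  0.4012 -0.5143] 7.474988652393222
side 0.91 [-260.2669 -187.0753]
side 0.8 [ 4.1811 -4.5437]
side 0.47 [   4.9061 -102.1298]
side 0.46 [-173.05   -389.7969]
top 0.93 [-256.9236 -158.1421]
top 0.7 [   6.1093 -100.3636]
top 0.64 [7.1007 1.4181]
```

The TCP stalled on the solid stop at 15 N after about 6 mm of pad travel, so the pad is fully in. I'll back straight off.

Request:
jog_arm:
  moves:
    - {"fingers":0.3,"slide":[3,0,0],"angular":[0,0,0]}
    - {"fingers":0.3,"slide":[6,0,0],"angular":[0,0,0]}
    - {"fingers":0.3,"slide":[10,0,0],"angular":[0,0,0]}
    - {"fingers":0.3,"slide":[25,0,0],"angular":[0,0,0]}
    - {"fingers":0.3,"slide":[60,0,0],"angular":[0,0,0]}
    - {"fingers":0.3,"slide":[80,0,0],"angular":[0,0,0]}
    - {"fingers":0.3,"slide":[80,0,-40],"angular":[0,0,0]}
    - {"fingers":0.3,"slide":[80,0,-80],"angular":[0,0,0]}
    - {"fingers":0.3,"slide":[80,0,-100],"angular":[0,0,0]}
    - {"fingers":0.3,"slide":[80,0,-100],"angular":[0,0,0]}

```text
clock: 21.02
tcp_pos: [0.5645, 0.1087, 0.1468]
orientation: [0.001, 0.667, 0.745, 0.006]
wrist_force: [1.0, -0.7, 0.1]
finger_gap: 0.0598
grip_force: 0.0
```

Run:
```python
from h import *
np.set_printoptions(precision=4,suppress=True)
s,R=tool(); t=np.array(s["tcp_pos"]); print(s["clock"],t,own(t),s["wrist_force"])
for c in("side","top"):
    p=read_camera(c)
    for r in tip_of("mould",p)[:4]: print(c,r["p"],own(atz(p,r["point"],.04)))
    if c=="side":
        hsv=cv2.cvtColor(p["color"],cv2.COLOR_RGB2HSV)
        m=cv2.inRange(hsv,(0,120,90),(8,255,255))|cv2.inRange(hsv,(172,120,90),(180,255,255))
        n,l,st,ce=cv2.connectedComponentsWithStats(m[230:300,310:380]); print("red",st[1:],ce[1:]+[310,230])
        b=cv2.inRange(hsv,(90,35,90),(112,140,255)); b[:, :280]=0; b[:,360:]=0
        for lo,hi in((150,205),(225,265)):
            ys,xs=np.nonzero(b[lo:hi]); print("blue",lo,len(ys),(xs.min(),xs.max(),ys.min()+lo,ys.max()+lo) if len(ys) else None)
            if len(ys) and lo==225:
                k=b[lo:hi]; r=ys.max(); print("nose", own(atz(p,(xs[ys==r].mean(),r+lo),.064)))
```

```text
21.0167 [0.5645 0.1087 0.1468] [  7.6786 181.861 ] [ 0.9847 -0.6629  0.1031]
side 0.85 [-265.4279 -195.2256]
side 0.75 [-270.2045  304.2669]
side 0.58 [ 0.6376 -2.9899]
red [] []
blue 150 0 None
blue 225 616 (np.int64(317), np.int64(359), np.int64(230), np.int64(255))
nose [ -52.2065 -111.0762]
top 0.98 [-258.4195 -157.6437]
top 0.71 [ 9.7928 -6.5069]
```

```bash
python3 -c "
from workcell import *
print(hand_in())"
```

```text
the job is handed in; nothing more can be done
None
```

The pale blue mould was squared on the fence and slid in under the nozzles to the end stop, and I handed the job in at about 21 s. The pad gave about 6 mm before the arm stalled on the solid stop, with readings up to about 15 N. I then backed the arm clear and the mould stayed put, though the cameras could not see the pad itself.

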